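Draw the vacuum on a food pan and snap its valve cap home

TASK

Push the handle of the hand pump's lever all the way down to its stop and let it spring back up, to draw the vacuum on the food pan. Then take the knobbed snap cap from the cutting board, press it upright onto the valve stud on the pan's lid until it clicks, and keep pressing so that it squeezes the rubber seal: finish like that, still pressing the cap down firmly. Leave the plain jar lid, the shaker and the spatula where they are.

Things in the scene. Friction and masses are not known exactly. Their poses are not given: they have to be found in the camera images.
- station: Fixed vacuum station: dark base plate 240 x 320 x 12 mm with a closed stainless food pan on its right half (lid 185 x 175 mm, top of the lid 124 mm above the work surface) and a hand pump with two aluminium cheeks (182 mm high) on its left half. Origin: centre of the underside of the base plate, on the work surface; z up; its own -x side faces the robot at yaw 0. In its frame the stud's axis is at (0, -70) mm and the lever's pivot at (60, 100, 170) mm.
- lever (a joint): Pump lever, rad: 0 at rest (arm raised 0.61 rad above level), 0.75 at its lower stop; grows as the handle is pushed down. A spring drives it back to 0 (about 2 N at the handle at rest, 7 N at the stop); it returns by itself when let go. The arm runs from the pivot along the station's -x direction and swings in the station's x-z plane; distance pivot to handle 160 mm.
- lever_grip (a point): Centre of the black handle bar at the end of the pump lever; the bar lies along the station's y axis, 100 mm long, 20 mm thick, nothing above it. Height 262 mm at rest, 148 mm at the stop, moving about 28 mm along the station's -x on the way.
- cap_mid (a point): Centre (half-way up, 25 mm above its underside) of the snap cap: black plastic, 50 mm high, stands mouth down on the cutting board. Lower part a ribbed round skirt 44 mm in diameter and 28 mm high, on it a round knob 24 mm in diameter and 22 mm high to grip; the flat shoulder around the knob, 28 mm above the underside, can be pushed on. About 50 g. z up along the cap.
- cap_mouth (a point): Centre of the cap's underside (its open mouth), 25 mm below cap_mid. The mouth has an inner lip 20 mm wide; the bore behind it is wider and 24 mm deep.
- stud_top (a point): Top of the upright valve stud on the pan's lid: 16 mm in diameter, tip tapered to 6 mm over the last 6 mm, standing 18 mm above the rubber seal. Height 154 mm above the work surface. Four sprung catch balls stand out of the stud about 9 mm above the seal: the cap's lip meets them when its underside is about 11 mm above the seal, needs roughly 10 to 15 N to be pushed over them, and the force drops at the click, when the underside is about 6 mm above the seal.
- seat (a point): Centre of the upper face of the uncompressed rubber seal around the stud (48 mm in diameter), height 136 mm: where the cap's underside comes to rest.
- seal: The rubber seal ring itself, origin in the centre of its upper face. Sprung: gives about 2.5 N per mm, at most 4 mm, starting at about 2 N; it is well squeezed at a firm push of about 10 N.
- board: Fixed white cutting board 280 x 220 x 15 mm, origin under its centre; the snap cap and the jar lid stand on its top, 15 mm above the work surface, in either order.
- jar_lid_mid (a point): Centre of a plain flat black jar lid, 64 mm in diameter, 18 mm high, no knob, on the cutting board: not needed.
- shaker_mid (a point): Centre of a steel shaker can 64 mm in diameter, 100 mm high, upright beyond the board: not needed.
- spatula: Spatula lying on the work surface beyond the station: not needed.
Things that resemble listed ones, but are neither listed nor needed, are in the scene too. Of the things shaped like the part that bears cap_mid, the black one is meant.

How it is judged (in metres and radians):
On the way, in this order (a step that is already met when the one before it is completed fails the run):
1. the pump lever is pushed down to its stop (value of joint lever above 0.68 rad), for 0.05 s.
2. the lever has sprung back up (value of joint lever below 0.06 rad), for 0.1 s.
3. the cap has clicked onto the stud and sits on the seal (z of cap_mouth in the frame of seat below 0.002 m and horizontal distance between cap_mouth and seat below 0.004 m and angle between cap_mouth's own z axis and vertical below 0.12 rad), for 0.1 s.
At the end, for the whole second after the job is handed in: The cap's underside is no more than 2 mm above the resting seal, within 4 mm of the stud's axis, tilted less than 0.12 rad, and presses on the seal with more than 5 N (the robot is still pushing it down); the lever is back up within 0.06 rad (all of step 3 and contact force between cap and seal above 5 N and value of joint lever below 0.06 rad); the arm keeps its last pose, push and grip.
It fails at once if the jar lid was moved more than 30 mm (distance of jar_lid_mid from where it was at the start of the episode above 0.03 m).
It fails at once if the shaker was moved more than 30 mm (distance of shaker_mid from where it was at the start of the episode above 0.03 m).
It fails at once if the spatula was moved more than 30 mm (distance of spatula from where it was at the start of the episode above 0.03 m).
It also fails if it takes over 67 s, if anything falls off the work surface, if the arm or the gripper's body presses on something with over 40 N, if the wrist force passes 120 N, or if a joint passes its speed limit or range.

ROBOT

A 6-joint arm with a two-finger parallel gripper is mounted at the origin on the work surface. World frame = base frame: x ahead of the robot, y to its left, z up, the work surface at z = 0. Lengths are in m, angles in degrees, forces in N, time in s.
With the tool pointing down it reaches from about 0.35 to 0.875 m from the base axis. Payload 4.2 kg.
Tool frame: the origin (TCP) lies on the centre line of the jaws, within the pads' length; the fingertips stand 25 mm ahead of it and the grasp point (between the pads) lies 6 mm ahead of it; z points along the fingers, y is the line along which they close (so a half turn about z gives the same grasp; the last joint's range is limited). The gripper opens to 87 mm and grips with 3 to 60 N. Pads are 19 mm wide; open, the fingers measure 117 mm over their backs; the gripper's body (75 mm by 190 mm) begins 51 mm behind the grasp point.
Start: joints at [-53.079, 22.042, 0.453, 0, -68.411, -14.817], TCP at [0.235, -0.579, 0.248] pointing down, gripper open.
Joint ranges: [-179.83, 179.83], [-69.29, 118.12], [-61.27, 80.66], [-181.25, 117.63], [-171.15, -9.14], [-177.46, 177.46]. Speed limits (degrees/s): [159.86, 159.86, 180, 180, 180, 180].

INTERFACE

Orientations are given as a 3x3 rotation matrix whose columns are the frame's x, y, z axes.
In Python, from station import r gives the robot as it stands.
- The arm moves only by the tool move_arm, never from a script. Its argument "series" is a list of rows, each an object with "grip": the opening, from 0 (shut) to 1 (fully open); "xyz": the shift along the tool's x, y, z in mm, a list of three; "angular": the turn, a rotation vector about the tool's x, y, z in rad, a list of three. A call has 1 to 10 rows; each row is the pose to reach, as a shift and turn from the pose commanded when the call began, along the tool's axes at that moment; what a row does not reach only later rows make up. A row lasts 1/10 s, in which the tool goes at most 50 mm and 8.59 degrees, less where a joint would pass 70% of its speed; a pose out of reach is approached as far as the arm can. A call with a gripper value outside its range is refused whole. The fingers move at their own pace and stop on an object; the grip force is fixed at half the most. Time passes only in rows, so rows that repeat a pose let the fingers close. It gives the time, the measured TCP pose, the force, the opening and the grip force at its end, in the units of the state.
- r.sense(): the state, without advancing time (a new reading comes with each control period).
- r.capture(name): name is "scene" or "side" or "wrist"; returns a dict with "img" (400x640x3 uint8, red, green, blue), "camera_matrix" (3x3 intrinsics, pixels), "rvec" (rotation vector, rad) and "tvec" (3), from world to camera coordinates, as OpenCV has them; the wrist camera has in their place "hand_eye" (4x4, takes a point from camera to tool coordinates, whose origin is the TCP and whose axes are the flange's). Camera axes: x right, y down, z forward; pixel columns grow to the right and rows downward; lengths in m; the calibration is good to about 2 mm. A picture is of the moment at which its call begins: read the wrist's pose just before it. There is no depth.
- r.finish_job(): hands the job in; it is judged then, once.
The state is a dict: "time_s": time; "joints": joint angles; "joint_velocities": joint speeds; "effort": joint torques, N m; "tcp_pos": TCP position; "ee_rot": TCP orientation; "wrist_force": force on the tool from outside, world axes, zero at the start; "moment": the same for the moment, N m; "gripper_width": opening from 0.0 (shut) to 1.0 (fully open); "gripper_force": force on a finger pad.
Only numpy, scipy, OpenCV 4.12 (cv2) and the standard library are available. Lean on these libraries where they do the work, as an engineer would, in place of code of your own. Each camera call takes 0.05 s, during which the arm holds its last target. There are 200 camera calls.

## Working session

There is one attempt and no reset: what is moved stays moved. The work goes in short steps, Python scripts to look and compute and a tool call to move; the robot and the scene stay as the last step left them, time stands still between calls to the robot, and variables do not carry over. Pictures are saved under pics/ and viewed, at most 13 in all, crops included, and the job is handed in when it is done.

Besides the shell and the picture viewer there is one more tool, called after "Call:" as name([rows], argument=value, ...), one row to a line, values as JSON. move_arm: Moves the arm, as the interface text tells. Its arguments: {"type":"object","properties":{"series":{"type":"array"}},"required":["series"]}

```bash
mkdir -p pics; cat > h.py <<'E'
import numpy as np, cv2
from station import r
def cap(n,save=None):
    s=r.sense(); c=r.capture(n)
    K=np.array(c['camera_matrix'],float)
    if n=='wrist':
        H=np.array(c['hand_eye']); T=np.eye(4); T[:3,:3]=s['ee_rot']; T[:3,3]=s['tcp_pos']; M=T@H
        R=M[:3,:3]; o=M[:3,3]
    else:
        Rc=cv2.Rodrigues(np.array(c['rvec'],float))[0]; R=Rc.T; o=-R@np.array(c['tvec'],float).ravel()
    if save: cv2.imwrite(save,c['img'][:,:,::-1])
    return c['img'],K,R,o
def ray(px,K,R,o):
    d=R@np.linalg.inv(K)@np.array([px[0],px[1],1.]); return d/np.linalg.norm(d)
def onz(px,z,K,R,o):
    d=ray(px,K,R,o); return o+d*(z-o[2])/d[2]
def proj(P,K,R,o):
    q=K@(R.T@(np.array(P)-o)); return q[:2]/q[2]
E
python3 - <<'E'
from h import *
for n in('scene','side'):
    i,K,R,o=cap(n,f'pics/{n}0.png'); print(n,o.round(3),K[0,0])
s=r.sense();print(s['tcp_pos'],s['ee_rot'],s['time_s'],s['wrist_force'])
E
```

```text
scene [ 1.073 -0.685  1.131] 464.55395868129574
side [0.278 0.69  0.893] 386.7513571020051
[ 0.23500831 -0.57860995  0.24656928] [[-9.26572926e-01 -3.76114258e-01 -8.22801942e-04]
 [-3.76115147e-01  9.26571221e-01  1.78004858e-03]
 [ 9.28829468e-05  1.95881310e-03 -9.99998077e-01]] 0.1 [-0.16903395 -0.30048821 -0.63077741]
```

View pics/scene0.png

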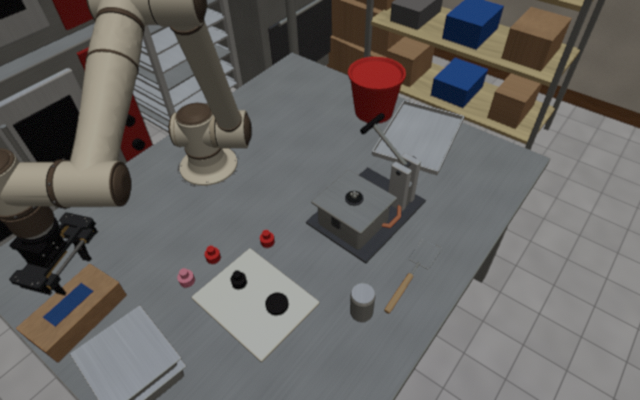

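View pics/side0.png

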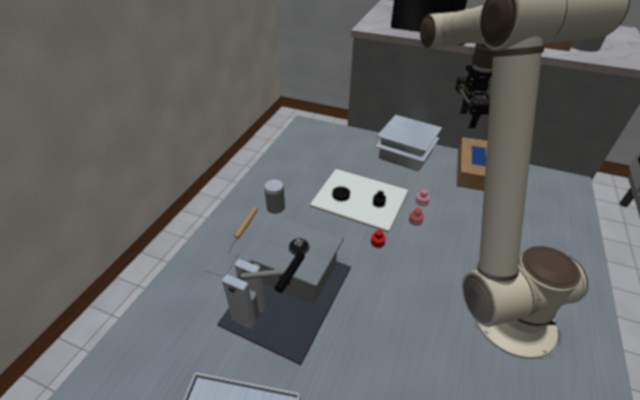

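```bash
python3 - <<'E'
from h import *
A=cv2.imread('pics/scene0.png');B=cv2.imread('pics/side0.png')
f=lambda I,x,y,w,h,s:cv2.resize(I[y:y+h,x:x+w],(w*s,h*s),interpolation=cv2.INTER_CUBIC)
t=np.hstack([f(A,300,100,130,160,3),f(B,215,220,135,160,3)[:480]])
b=np.hstack([f(A,190,225,130,40,3),f(B,310,170,135,40,3)])
b=np.hstack([f(A,225,262,66,28,6)[:, :390],f(B,325,180,68,28,6)[:, :405]])
cv2.imwrite('pics/c1.png',np.vstack([t,b])[:600]);print(t.shape,b.shape)
C={n:cap(n) for n in('scene','side')}
def blobs(n,x0,y0,x1,y1,thr):
    i=C[n][0]; m=(i.max(2)<thr).astype(np.uint8); q=np.zeros_like(m); q[y0:y1,x0:x1]=m[y0:y1,x0:x1]
    k,l,st,c=cv2.connectedComponentsWithStats(q)
    for j in range(1,k):
        if st[j,4]>20: print(n,st[j],c[j].round(1))
blobs('scene',225,262,295,320,70);blobs('side',325,180,395,210,70)
print('lever/stud');blobs('scene',340,105,390,140,50);blobs('scene',335,180,375,212,50);blobs('side',270,232,315,295,50)
E
```

```text
(480, 795, 3) (168, 795, 3)
scene [231 271  16  18 218] [238.2 279.8]
scene [266 293  22  22 393] [276.5 303.6]
side [333 187  16  14 177] [340.6 193.4]
side [374 192  11  15 134] [379.  199.3]
lever/stud
scene [361 113  24  21 172] [372.5 122.5]
scene [346 192  17  13 131] [353.4 198.9]
side [273 241  35  52 583] [290.6 267.6]
```

View pics/c1.png

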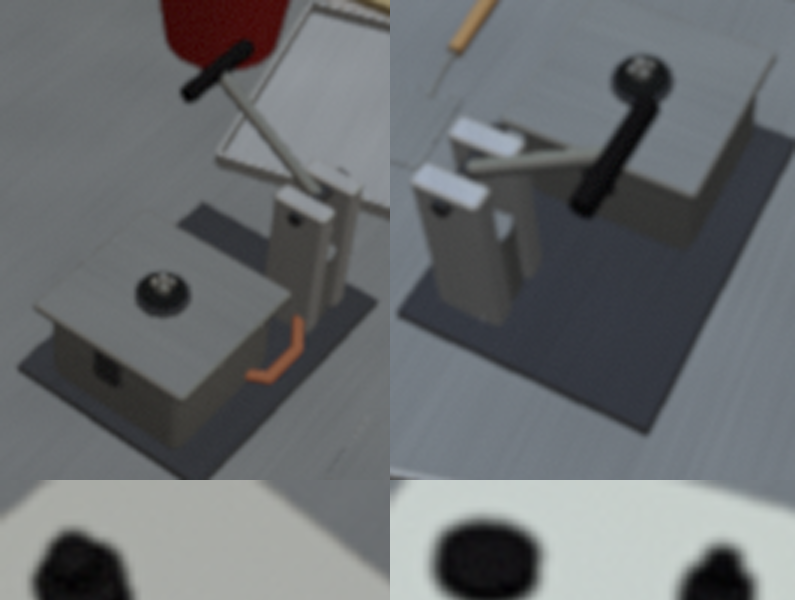

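The crop shows the knobbed black cap on the board at scene (238,280) / side (379,199). It also shows the seal with its stud at scene (354,198) / side (299,247), and the handle bar at scene (372,122) / side (290,272). Things that could be taken for the cap: red ones at (212,255) and (267,238), pink at (186,277), and the jar lid at (276,303), which has no knob. I choose the black one at (238,280).

```bash
python3 - <<'E'
from h import *
C={n:cap(n)[1:] for n in('scene','side')}
def tri(a,b):
    A=[];y=[]
    for px,n in((a,'scene'),(b,'side')):
        d=ray(px,*C[n]);P=np.eye(3)-np.outer(d,d);A.append(P);y.append(P@C[n][2])
    X=np.linalg.lstsq(np.vstack(A),np.hstack(y),rcond=None)[0];return X
def rep(t,a,b,z): print(t,tri(a,b).round(4),onz(a,z,*C['scene'])[:2].round(4),onz(b,z,*C['side'])[:2].round(4))
rep('cap',(238.2,279.8),(379,199.3),.035)
rep('jar',(276.5,303.6),(340.6,193.4),.025)
rep('seal',(354.3,198),(298.7,246.7),.136)
rep('handle',(372.5,122.5),(290.5,272),.262)
for a in((361.5,132),(383,115.5)):print('hs',onz(a,.262,*C['scene'])[:2].round(4))
for a in((280,289),(301,255)):print('hs',onz(a,.262,*C['side'])[:2].round(4))
H=np.mean([onz((372.5,122.5),.262,*C['scene']),onz((290.5,272),.262,*C['side'])],0)[:2]
S=np.mean([onz((354.3,198),.136,*C['scene']),onz((298.7,246.7),.136,*C['side'])],0)[:2]
v=S-H;print('dist',np.linalg.norm(v),'exp',np.hypot(71.1,170)/1e3,'yaw',np.degrees(np.arctan2(v[1],v[0])-np.arctan2(-170,71.1)))
E
```

```text
cap [ 0.438  -0.2905  0.0281] [ 0.4414 -0.2932] [ 0.4372 -0.2823]
jar [ 0.5697 -0.2791  0.0203] [ 0.571  -0.2811] [ 0.5688 -0.2733]
seal [0.5669 0.0807 0.1241] [0.5728 0.0716] [0.5624 0.0901]
handle [0.5038 0.2567 0.2596] [0.5052 0.2541] [0.503  0.2584]
hs [0.5038 0.1991]
hs [0.512  0.3003]
hs [0.5048 0.3036]
hs [0.5012 0.2094]
dist 0.1864888904045681 exp 0.18426939517999186 yaw -2.783465619606355
```

Call:
move_arm([
  {"grip":0,"xyz":[0,0,-45],"angular":[0,0,0]},
  {"grip":0,"xyz":[-20,24,-80],"angular":[0,0,-0.1]},
  {"grip":0,"xyz":[-45,54,-80],"angular":[0,0,-0.23]},
  {"grip":0,"xyz":[-75,90,-80],"angular":[0,0,-0.36]},
  {"grip":0,"xyz":[-105,126,-80],"angular":[0,0,-0.49]},
  {"grip":0,"xyz":[-135,162,-80],"angular":[0,0,-0.62]},
  {"grip":0,"xyz":[-165,198,-80],"angular":[0,0,-0.75]},
  {"grip":0,"xyz":[-195,234,-80],"angular":[0,0,-0.88]},
  {"grip":0,"xyz":[-225,270,-80],"angular":[0,0,-1.01]},
  {"grip":0,"xyz":[-250,300,-80],"angular":[0,0,-1.134]},
])

```text
time_s: 1.3
tcp_pos: [0.354, -0.205, 0.3279]
ee_rot: [[-0.045, -0.999, 0.001], [-0.999, 0.045, 0.0], [-0.0, -0.001, -1.0]]
wrist_force: [1.9, 0.7, 0.1]
gripper_width: 0.175
gripper_force: 0.0
```

```bash
python3 - <<'E'
from h import *
s=r.sense();print(s['tcp_pos'],np.array(s['ee_rot']).round(3),s['joints'],s['wrist_force'],s['time_s'])
R=np.array(s['ee_rot']);print((R.T@(np.array([.504,.256,.325])-s['tcp_pos'])*1e3).round(1))
E
```

```text
[ 0.35395983 -0.20499515  0.32787861] [[-0.045 -0.999  0.001]
 [-0.999  0.045  0.   ]
 [-0.    -0.001 -1.   ]] [-7.08789557e+00 -2.99214642e+00 -1.88648431e+01 -9.98446165e-03
 -7.40607431e+01  4.50636898e+00] [1.86964961 0.66479261 0.13223038] 1.3
[-467.3 -129.1    3.1]
```

Call:
move_arm([
  {"grip":0,"xyz":[-47,-13,0],"angular":[0,0,0]},
  {"grip":0,"xyz":[-94,-26,0],"angular":[0,0,0]},
  {"grip":0,"xyz":[-141,-39,0],"angular":[0,0,0]},
  {"grip":0,"xyz":[-188,-52,0],"angular":[0,0,0]},
  {"grip":0,"xyz":[-235,-65,0],"angular":[0,0,0]},
  {"grip":0,"xyz":[-282,-78,0],"angular":[0,0,0]},
  {"grip":0,"xyz":[-329,-91,0],"angular":[0,0,0]},
  {"grip":0,"xyz":[-376,-104,0],"angular":[0,0,0]},
  {"grip":0,"xyz":[-423,-117,0],"angular":[0,0,0]},
  {"grip":0,"xyz":[-467,-129,0],"angular":[0,0,0]},
])

```text
time_s: 2.3
tcp_pos: [0.5068, 0.255, 0.3275]
ee_rot: [[-0.05, -0.999, 0.0], [-0.999, 0.05, 0.0], [-0.0, -0.0, -1.0]]
wrist_force: [1.2, -0.5, 0.9]
gripper_width: 0.008
gripper_force: 0.0
```

```bash
python3 - <<'E'
from h import *
cap('wrist','pics/w1.png')
E
```

```text
(no output)
```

View pics/w1.png

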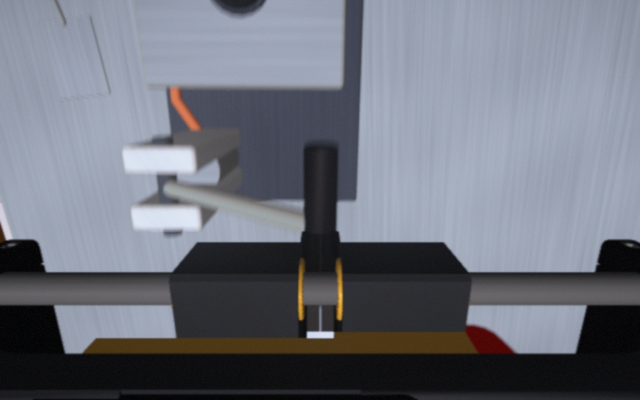

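Call:
move_arm([
  {"grip":0,"xyz":[0,0,25],"angular":[0,0,0]},
  {"grip":0,"xyz":[0,8,45],"angular":[0,0,0]},
  {"grip":0,"xyz":[0,16,62],"angular":[0,0,0]},
  {"grip":0,"xyz":[0,22,80],"angular":[0,0,0]},
  {"grip":0,"xyz":[0,27,98],"angular":[0,0,0]},
  {"grip":0,"xyz":[0,28,115],"angular":[0,0,0]},
  {"grip":0,"xyz":[0,28,130],"angular":[0,0,0]},
  {"grip":0,"xyz":[0,28,140],"angular":[0,0,0]},
  {"grip":0,"xyz":[0,28,145],"angular":[0,0,0]},
  {"grip":0,"xyz":[0,28,145],"angular":[0,0,0]},
])

```text
time_s: 3.35
tcp_pos: [0.4782, 0.2549, 0.1835]
ee_rot: [[-0.05, -0.999, -0.0], [-0.999, 0.05, 0.001], [-0.001, 0.0, -1.0]]
wrist_force: [-3.9, 1.2, 6.8]
gripper_width: 0.004
gripper_force: 3.4
```

```bash
python3 - <<'E'
from h import *
cap('side','pics/s1.png')
E
```

```text
(no output)
```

View pics/s1.png

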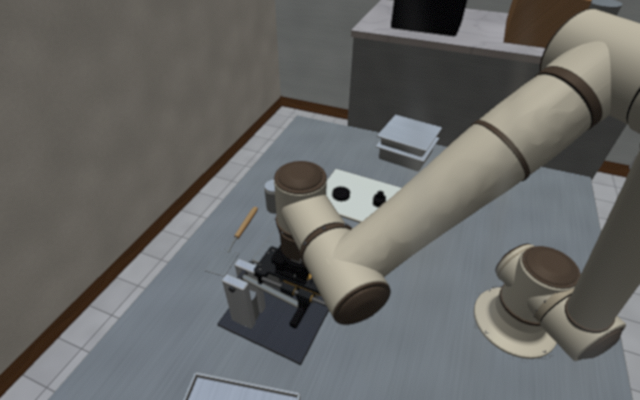

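The handle is down under the fingers at about (300,310). Tip height 0.158 m and 7 N match the stop. I'll press 2 mm more to be sure, then come up.

Call:
move_arm([
  {"grip":0,"xyz":[0,0,2],"angular":[0,0,0]},
  {"grip":0,"xyz":[0,0,3],"angular":[0,0,0]},
  {"grip":0,"xyz":[0,0,3],"angular":[0,0,0]},
])

```text
time_s: 3.7
tcp_pos: [0.4783, 0.2549, 0.1828]
ee_rot: [[-0.05, -0.999, 0.001], [-0.999, 0.05, 0.001], [-0.002, -0.001, -1.0]]
wrist_force: [-8.1, 1.0, 15.8]
gripper_width: 0.004
gripper_force: 7.7
```

Call:
move_arm([
  {"grip":0,"xyz":[0,0,-15],"angular":[0,0,0]},
  {"grip":0,"xyz":[0,-2,-35],"angular":[0,0,0]},
  {"grip":0,"xyz":[0,-4,-55],"angular":[0,0,0]},
  {"grip":0,"xyz":[0,-10,-75],"angular":[0,0,0]},
  {"grip":0,"xyz":[0,-18,-95],"angular":[0,0,0]},
  {"grip":0,"xyz":[0,-28,-120],"angular":[0,0,0]},
  {"grip":0,"xyz":[0,-28,-145],"angular":[0,0,0]},
  {"grip":0,"xyz":[0,-28,-170],"angular":[0,0,0]},
  {"grip":0,"xyz":[0,-28,-170],"angular":[0,0,0]},
])

```text
time_s: 4.6
tcp_pos: [0.508, 0.2533, 0.3537]
ee_rot: [[-0.051, -0.999, 0.007], [-0.999, 0.051, 0.004], [-0.005, -0.007, -1.0]]
wrist_force: [0.1, -0.2, 0.1]
gripper_width: 0.001
gripper_force: 0.0
```

```bash
python3 - <<'E'
from h import *
i,K,R,o=cap('wrist'); s=r.sense(); print(s['tcp_pos'],s['wrist_force'],s['joints'])
j,K2,R2,o2=cap('side')
T=np.array(s['ee_rot'])
print('cam rel tool',T.T@(o-s['tcp_pos']), 'cam z in tool',T.T@R[:,2], 'cam x',T.T@R[:,0])
m=np.hstack([i[:,100:500],cv2.resize(j[220:360,210:350],(400,400))]);cv2.imwrite('pics/c2.png',m[:,:,::-1])
print('K',K, 'seal proj',proj([.567,.08,.136],K,R,o))
print('to view pose (0.567,0.0,.33):',T.T@(np.array([.567,.0,.33])-s['tcp_pos'])*1e3)
E
```

```text
[0.50703455 0.25305465 0.35138388] [ 0.22282454 -0.4151258  -0.10771095] [ 4.29056418e+01  1.30954813e+01  2.44137912e+00  6.04333991e-03
 -7.91128812e+01 -4.58346355e+01]
cam rel tool [ 0.07476818 -0.00020584 -0.14013154] cam z in tool [-0.27759531 -0.00320726  0.96069275] cam x [4.88948703e-04 9.99993826e-01 3.47975191e-03]
K [[353.50637321   0.         319.90093092]
 [  0.         353.50637321 195.52151618]
 [  0.           0.           1.        ]] seal proj [245.13339492 -18.3697099 ]
to view pose (0.567,0.0,.33): [249.72149292 -72.75139956  20.88512159]
```

View pics/c2.png

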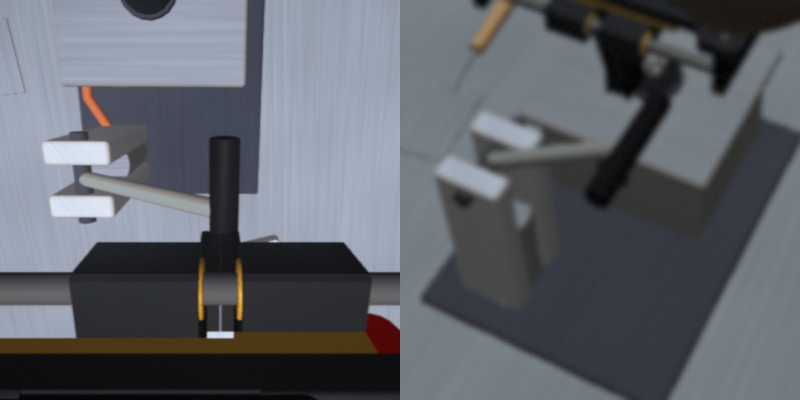

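The stop was pressed with 16 N and no further travel. The lever is back in its raised pose, as in the first views. Next I look at the stud from near.

Call:
move_arm([
  {"grip":0,"xyz":[45,-12,0],"angular":[0,0,0]},
  {"grip":0,"xyz":[90,-24,0],"angular":[0,0,0]},
  {"grip":0,"xyz":[135,-36,0],"angular":[0,0,0]},
  {"grip":0.3,"xyz":[180,-48,0],"angular":[0,0,0]},
  {"grip":0.6,"xyz":[225,-60,0],"angular":[0,0,0]},
  {"grip":0.6,"xyz":[270,-72,0],"angular":[0,0,0]},
  {"grip":0.6,"xyz":[284,-75,0],"angular":[0,0,0]},
  {"grip":0.6,"xyz":[284,-75,0],"angular":[0,0,0]},
  {"grip":0.6,"xyz":[284,-75,0],"angular":[0,0,0]},
])

```text
time_s: 5.6
tcp_pos: [0.5666, -0.0343, 0.3485]
ee_rot: [[-0.051, -0.999, -0.002], [-0.999, 0.051, 0.0], [-0.0, 0.002, -1.0]]
wrist_force: [0.2, 0.5, 0.4]
gripper_width: 0.463
gripper_force: 0.0
```

```bash
python3 - <<'E'
from h import *
i,K,R,o=cap('wrist'); s=r.sense(); print(s['tcp_pos'],s['joint_velocities'])
x,y=proj([.567,.08,.136],K,R,o).astype(int);print(x,y)
np.save('w2.npy',i);np.savez('w2p.npz',K=K,R=R,o=o)
x0,y0=max(0,x-80),max(0,y-60)
cv2.imwrite('pics/c3.png',cv2.resize(i[y0:y0+120,x0:x0+160],None,fx=5,fy=5,interpolation=cv2.INTER_CUBIC)[:,:,::-1]);print(x0,y0)
m=(i.max(2)<70).astype(np.uint8);k,l,st,c=cv2.connectedComponentsWithStats(m[:240])
for j in range(1,k):
    if st[j,4]>100:print(st[j],c[j])
E
```

```text
[ 0.56669302 -0.03378084  0.34889424] [ 0.85872663 -0.32425081  0.37417518  0.05459259  0.014179    0.13365598]
324 272
244 212
[ 148   39   41   55 1130] [171.3         69.00088496]
[   0  159   26   81 1047] [  7.92168099 211.85864374]
[ 266  183  121   11 1164] [328.31872852 187.86426117]
[259 232  20   8 119] [268.07563025 236.29411765]
[362 232  20   8 120] [371.83333333 236.26666667]
```

View pics/c3.png

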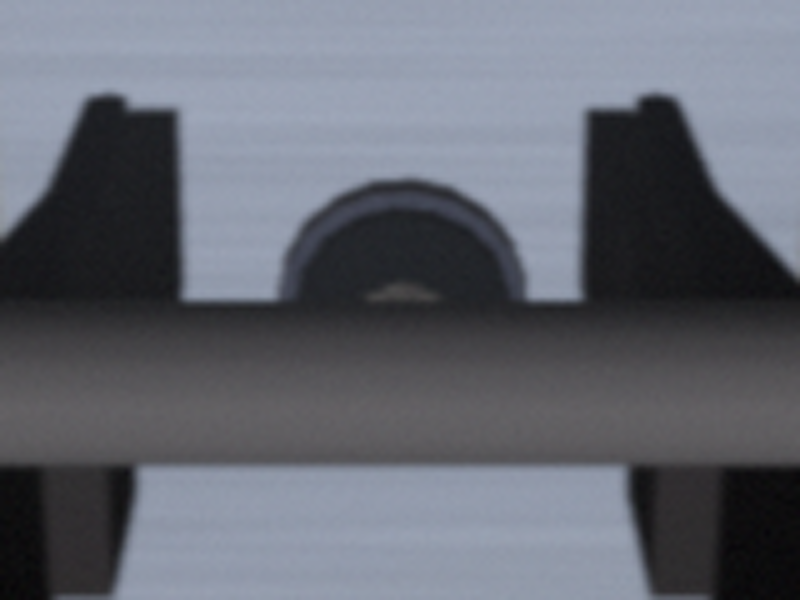

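The crop shows the seal mostly hidden behind the gripper rail. The image's top is toward -y, so I shift the tool to +y.

Call:
move_arm([
  {"grip":0.6,"xyz":[-45,0,0],"angular":[0,0,0]},
  {"grip":0.6,"xyz":[-90,0,0],"angular":[0,0,0]},
  {"grip":0.6,"xyz":[-135,0,0],"angular":[0,0,0]},
  {"grip":0.6,"xyz":[-160,0,0],"angular":[0,0,0]},
  {"grip":0.6,"xyz":[-164,0,0],"angular":[0,0,0]},
  {"grip":0.6,"xyz":[-164,0,0],"angular":[0,0,0]},
  {"grip":0.6,"xyz":[-164,0,0],"angular":[0,0,0]},
  {"grip":0.6,"xyz":[-164,0,0],"angular":[0,0,0]},
])

```text
time_s: 6.45
tcp_pos: [0.5752, 0.1284, 0.3497]
ee_rot: [[-0.052, -0.999, 0.0], [-0.999, 0.052, -0.0], [0.0, -0.0, -1.0]]
wrist_force: [0.4, -0.2, 0.1]
gripper_width: 0.599
gripper_force: 0.0
```

```bash
python3 - <<'E'
from h import *
i,K,R,o=cap('wrist'); s=r.sense(); print(s['tcp_pos'],s['joint_velocities'])
x,y=proj([.567,.08,.136],K,R,o).astype(int);print(x,y)
x0,y0=max(0,x-80),max(0,y-60)
cv2.imwrite('pics/c4.png',cv2.resize(i[y0:y0+120,x0:x0+160],None,fx=5,fy=5,interpolation=cv2.INTER_CUBIC)[:,:,::-1]);print(x0,y0)
m=(i.max(2)<90).astype(np.uint8);k,l,st,c=cv2.connectedComponentsWithStats(m[:240])
for j in range(1,k):
    if st[j,4]>100:print(st[j],c[j],onz(c[j],.136,K,R,o))
E
```

```text
[0.57526153 0.12827625 0.34977133] [-0.21515304  0.06862892  0.07249054 -0.03106102 -0.02159566 -0.02627603]
325 121
245 61
[ 299   96   54   54 1909] [325.66160293 122.06338397] [0.5667819  0.08029561 0.136     ]
[   0  143   30   97 1427] [  9.55781359 206.12894184] [0.90037609 0.14939986 0.136     ]
[ 240  205  167   35 5337] [325.88382987 222.90125539] [0.57146349 0.18499433 0.136     ]
```

View pics/c4.png

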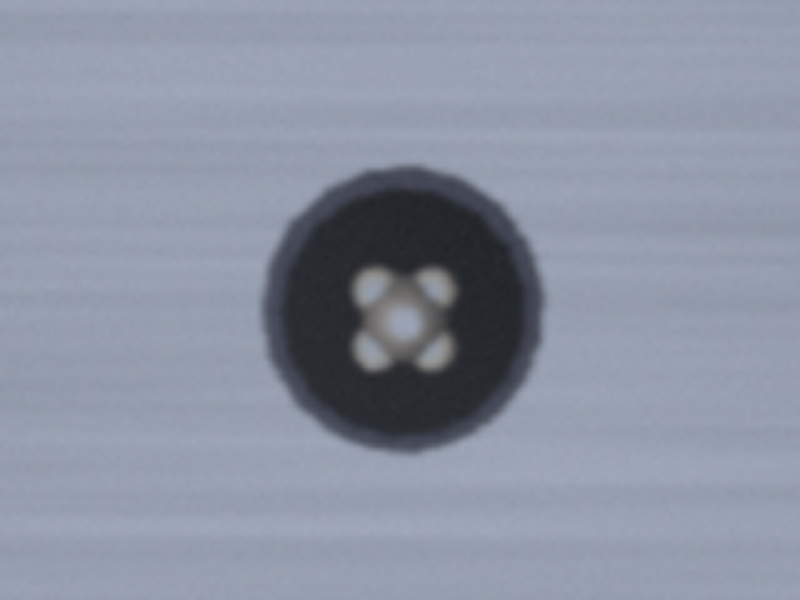

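The crop shows the seal centred at about (325.6,123), with the stud tip at (325.6,125.4) and the four balls around (325.6,124.6). Next I go over to the cap.

```bash
python3 - <<'E'
from h import *
i,K,R,o=cap('wrist'); s=r.sense(); print(s['tcp_pos'])
for p,z in(((325.5,122.9),.136),((325.4,124.3),.145),((325.3,125.1),.154)):print(onz(p,z,K,R,o).round(4))
m=(i.max(2)<55).astype(np.uint8);k,l,st,c=cv2.connectedComponentsWithStats(m[:200])
for j in range(1,k):
    if st[j,4]>100:
        hull=cv2.convexHull(np.argwhere(l[:200]==j)[:,::-1].astype(np.int32));(x,y),(a,b),t=cv2.fitEllipse(hull);print(x,y,a,b,onz((x,y),.136,K,R,o).round(4))
E
```

```text
[0.57532502 0.1282344  0.34977952]
[0.567 0.081 0.136]
[0.5673 0.0816 0.145 ]
[0.5675 0.0816 0.154 ]
325.45135498046875 123.01698303222656 46.62592315673828 48.134578704833984 [0.5671 0.0811 0.136 ]
```

Call:
move_arm([
  {"grip":0.6,"xyz":[45,14,0],"angular":[0,0,0]},
  {"grip":0.6,"xyz":[90,28,0],"angular":[0,0,0]},
  {"grip":0.6,"xyz":[135,42,0],"angular":[0,0,0]},
  {"grip":0.6,"xyz":[180,56,0],"angular":[0,0,0]},
  {"grip":0.6,"xyz":[225,70,0],"angular":[0,0,0]},
  {"grip":0.6,"xyz":[270,84,0],"angular":[0,0,0]},
  {"grip":0.6,"xyz":[315,98,0],"angular":[0,0,0]},
  {"grip":0.6,"xyz":[360,112,0],"angular":[0,0,0]},
  {"grip":0.6,"xyz":[380,116,0],"angular":[0,0,0]},
  {"grip":0.6,"xyz":[380,116,0],"angular":[0,0,0]},
])

```text
time_s: 7.55
tcp_pos: [0.4387, -0.2471, 0.3497]
ee_rot: [[-0.057, -0.998, 0.0], [-0.998, 0.057, -0.0], [0.0, -0.0, -1.0]]
wrist_force: [-0.9, 0.1, -0.5]
gripper_width: 0.599
gripper_force: 0.0
```

Call:
move_arm([
  {"grip":0.6,"xyz":[0,0,0],"angular":[0,0,0]},
  {"grip":0.6,"xyz":[0,0,0],"angular":[0,0,0]},
])

```text
time_s: 7.75
tcp_pos: [0.4402, -0.244, 0.3496]
ee_rot: [[-0.051, -0.999, 0.0], [-0.999, 0.051, 0.0], [-0.0, -0.0, -1.0]]
wrist_force: [0.3, 0.4, -0.7]
gripper_width: 0.599
gripper_force: 0.0
```

```bash
python3 - <<'E'
from h import *
i,K,R,o=cap('wrist'); s=r.sense(); print(s['tcp_pos'],np.round(s['joint_velocities'],1))
cv2.imwrite('pics/w5.png',i[:,:,::-1])
m=(i.max(2)<70).astype(np.uint8);k,l,st,c=cv2.connectedComponentsWithStats(m[:240])
for j in range(1,k):
    if st[j,4]>100:print(st[j],c[j],onz(c[j],.043,K,R,o))
E
```

```text
[ 0.44038764 -0.24376428  0.3496253 ] [ 0.5  0.1 -0.1  0.1  0.   0.1]
[308 103  27  32 470] [323.15319149 118.03617021] [ 0.43365028 -0.29006752  0.043     ]
[ 194  110   49   47 1114] [213.67684022 137.27827648] [ 0.57136214 -0.27343256  0.043     ]
[  57  207   69   33 1537] [ 97.69551074 224.49707222] [ 0.74202903 -0.16576476  0.043     ]
[245 231  22   9 138] [255.72463768 236.10869565] [ 0.53222163 -0.13845749  0.043     ]
[374 231  21   9 138] [384.12318841 235.99275362] [ 0.35871792 -0.12990575  0.043     ]
```

View pics/w5.png

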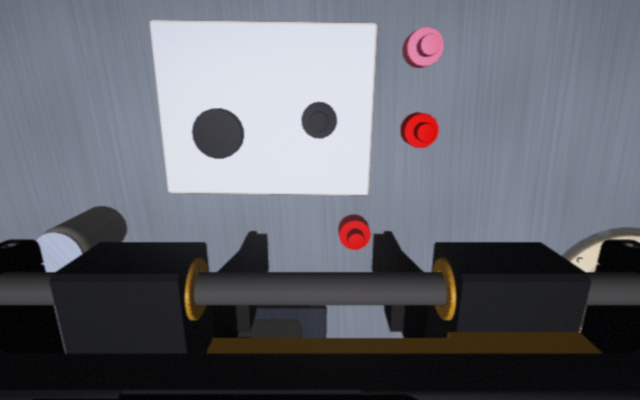

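The view shows the black cap with its knob at (319,119) on the board and the jar lid at (218,133). The red caps stand clear, the nearest at (354,233), so I measure the black one finely.

```bash
python3 - <<'E'
from h import *
i,K,R,o=cap('wrist'); s=r.sense(); T=np.array(s['ee_rot']); print(s['tcp_pos'])
for thr in(80,110,140):
    m=(i.max(2)<thr).astype(np.uint8);m[:,:295]=0;m[:,345:]=0;m[:95]=0;m[145:]=0
    h=cv2.convexHull(np.argwhere(m)[:,::-1].astype(np.int32));(x,y),(a,b),t=cv2.fitEllipse(h)
    print(thr,cv2.boundingRect(h),round(x,1),round(y,1),round(a,1),round(b,1),[onz((x,y),z,K,R,o)[:2].round(4) for z in(.015,.03,.043)])
g=cv2.GaussianBlur(cv2.createCLAHE(8,(4,4)).apply(i[95:145,295:345].max(2)),(0,0),.7)
cv2.imwrite('pics/c6.png',cv2.resize(g,None,fx=10,fy=10,interpolation=cv2.INTER_CUBIC))
E
```

```text
[ 0.44046015 -0.24364154  0.3495963 ]
80 (303, 103, 33, 34) 319.0 119.5 32.5 33.9 [array([ 0.4391, -0.2865]), array([ 0.4391, -0.2875]), array([ 0.439 , -0.2884])]
110 (302, 102, 34, 36) 318.9 119.5 33.6 35.2 [array([ 0.4394, -0.2865]), array([ 0.4393, -0.2875]), array([ 0.4392, -0.2884])]
140 (302, 102, 35, 36) 318.9 119.5 34.5 35.7 [array([ 0.4393, -0.2864]), array([ 0.4392, -0.2875]), array([ 0.4391, -0.2883])]
```

View pics/c6.png

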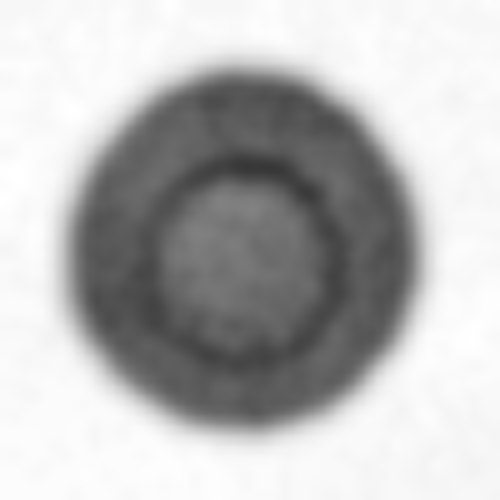

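The crop shows the knob centred in the skirt. The cap is at (0.439, -0.2875), upright, with sizes as given. Descend so the fingertips come just above the shoulder.

Call:
move_arm([
  {"grip":0.6,"xyz":[22,0,30],"angular":[0,0,0]},
  {"grip":0.6,"xyz":[44,-1,70],"angular":[0,0,0]},
  {"grip":0.6,"xyz":[44,-1,115],"angular":[0,0,0]},
  {"grip":0.6,"xyz":[44,-1,160],"angular":[0,0,0]},
  {"grip":0.6,"xyz":[44,-1,200],"angular":[0,0,0]},
  {"grip":0.6,"xyz":[44,-1,235],"angular":[0,0,0]},
  {"grip":0.6,"xyz":[44,-1,260],"angular":[0,0,0]},
  {"grip":0.6,"xyz":[44,-1,272],"angular":[0,0,0]},
  {"grip":0.6,"xyz":[44,-1,278],"angular":[0,0,0]},
  {"grip":0.6,"xyz":[44,-1,278],"angular":[0,0,0]},
])

```text
time_s: 8.85
tcp_pos: [0.4394, -0.2882, 0.0717]
ee_rot: [[-0.05, -0.999, 0.0], [-0.999, 0.05, -0.0], [0.0, -0.0, -1.0]]
wrist_force: [0.1, 0.0, -0.5]
gripper_width: 0.604
gripper_force: 0.0
```

Call:
move_arm([
  {"grip":0.6,"xyz":[0,0,1],"angular":[0,0,0]},
  {"grip":0.4,"xyz":[0,0,1],"angular":[0,0,0]},
  {"grip":0.2,"xyz":[0,0,1],"angular":[0,0,0]},
  {"grip":0,"xyz":[0,0,1],"angular":[0,0,0]},
  {"grip":0,"xyz":[0,0,1],"angular":[0,0,0]},
  {"grip":0,"xyz":[0,0,1],"angular":[0,0,0]},
  {"grip":0,"xyz":[0,0,1],"angular":[0,0,0]},
  {"grip":0,"xyz":[0,0,1],"angular":[0,0,0]},
])

```text
time_s: 9.65
tcp_pos: [0.439, -0.2885, 0.0708]
ee_rot: [[-0.051, -0.999, 0.0], [-0.999, 0.051, -0.0], [0.0, -0.0, -1.0]]
wrist_force: [1.0, 0.4, 2.1]
gripper_width: 0.268
gripper_force: 30.0
```

The knob is gripped (23 mm, 30 N). Lift and carry it over the stud.

Call:
move_arm([
  {"grip":0,"xyz":[0,0,-20],"angular":[0,0,0]},
  {"grip":0,"xyz":[0,0,-55],"angular":[0,0,0]},
  {"grip":0,"xyz":[0,0,-95],"angular":[0,0,0]},
  {"grip":0,"xyz":[0,0,-135],"angular":[0,0,0]},
  {"grip":0,"xyz":[0,0,-175],"angular":[0,0,0]},
  {"grip":0,"xyz":[0,0,-205],"angular":[0,0,0]},
  {"grip":0,"xyz":[-30,-8,-230],"angular":[0,0,0]},
  {"grip":0,"xyz":[-65,-20,-230],"angular":[0,0,0]},
  {"grip":0,"xyz":[-100,-35,-230],"angular":[0,0,0]},
  {"grip":0,"xyz":[-140,-48,-230],"angular":[0,0,0]},
])

```text
time_s: 10.65
tcp_pos: [0.4941, -0.15, 0.3004]
ee_rot: [[-0.052, -0.999, 0.0], [-0.999, 0.052, 0.0], [-0.0, -0.0, -1.0]]
wrist_force: [0.8, 0.6, -0.4]
gripper_width: 0.267
gripper_force: 30.0
```

```bash
python3 - <<'E'
from h import *
s=r.sense(); T=np.array(s['ee_rot']);print(s['tcp_pos'],s['gripper_width'],s['wrist_force'])
print(T.T@(np.array([.5672,.0813,.26])-s['tcp_pos'])*1e3)
E
```

```text
[ 0.49410969 -0.14996125  0.30044458] 0.2674314905241094 [ 0.78535739  0.55581079 -0.42151551]
[-234.74897964  -60.90912702   40.53045105]
```

Call:
move_arm([
  {"grip":0,"xyz":[-35,-9,0],"angular":[0,0,0]},
  {"grip":0,"xyz":[-75,-19,0],"angular":[0,0,0]},
  {"grip":0,"xyz":[-115,-30,0],"angular":[0,0,0]},
  {"grip":0,"xyz":[-155,-40,0],"angular":[0,0,0]},
  {"grip":0,"xyz":[-190,-49,0],"angular":[0,0,0]},
  {"grip":0,"xyz":[-220,-57,10],"angular":[0,0,0]},
  {"grip":0,"xyz":[-234,-61,40],"angular":[0,0,0]},
  {"grip":0,"xyz":[-234,-61,60],"angular":[0,0,0]},
  {"grip":0,"xyz":[-234,-61,70],"angular":[0,0,0]},
  {"grip":0,"xyz":[-234,-61,70],"angular":[0,0,0]},
])

```text
time_s: 11.65
tcp_pos: [0.5659, 0.0791, 0.2288]
ee_rot: [[-0.051, -0.999, -0.004], [-0.999, 0.051, -0.001], [0.002, 0.004, -1.0]]
wrist_force: [0.7, -1.3, -0.8]
gripper_width: 0.269
gripper_force: 30.0
```

Call:
move_arm([
  {"grip":0,"xyz":[0,0,0],"angular":[0,0,0]},
  {"grip":0,"xyz":[0,0,0],"angular":[0,0,0]},
  {"grip":0,"xyz":[0,0,0],"angular":[0,0,0]},
])

```text
time_s: 11.95
tcp_pos: [0.5673, 0.0793, 0.2319]
ee_rot: [[-0.051, -0.999, 0.002], [-0.999, 0.051, 0.001], [-0.001, -0.002, -1.0]]
wrist_force: [0.2, -0.8, -0.2]
gripper_width: 0.266
gripper_force: 30.0
```

```bash
python3 - <<'E'
from h import *
s=r.sense(); T=np.array(s['ee_rot']);print(s['tcp_pos'],s['gripper_width'],s['wrist_force'])
C=[]
for n in('scene','side'):
    i,K,R,o=cap(n); p=proj([s['tcp_pos'][0],s['tcp_pos'][1],s['tcp_pos'][2]-.0558],K,R,o);q=proj([.5672,.0813,.136],K,R,o);print(n,p,q)
    x,y=q.astype(int); C.append(cv2.resize(i[y-45:y+25,x-40:x+40],(400,350),interpolation=cv2.INTER_CUBIC)); print(x-40,y-45)
cv2.imwrite('pics/c7.png',np.clip(np.hstack(C)[:,:,::-1].astype(float)*1.6,0,255))
E
```

```text
[0.56728327 0.07933618 0.23185213] 0.2663661937469363 [ 0.194732   -0.79228496 -0.22546388]
scene [354.67254359 186.04259414] [354.63482697 195.17145597]
314 150
side [298.27782858 232.72569624] [298.38443301 243.80268844]
258 198[ WARN:0@1.978] global loadsave.cpp:1063 imwrite_ Unsupported depth image for selected encoder is fallbacked to CV_8U.
```

View pics/c7.png

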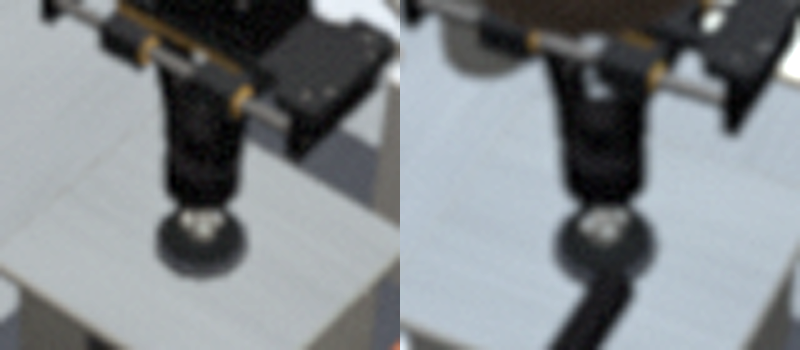

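The crops show the cap centred over the stud in both views (cap x 201 against stud 203, and 604 against 604), upright and held. Lower onto the stud.

Call:
move_arm([
  {"grip":0,"xyz":[-1,0,5],"angular":[0,0,0]},
  {"grip":0,"xyz":[-1,0,10],"angular":[0,0,0]},
  {"grip":0,"xyz":[-1,0,14],"angular":[0,0,0]},
  {"grip":0,"xyz":[-1,0,18],"angular":[0,0,0]},
  {"grip":0,"xyz":[-1,0,21],"angular":[0,0,0]},
  {"grip":0,"xyz":[-1,0,24],"angular":[0,0,0]},
  {"grip":0,"xyz":[-1,0,26],"angular":[0,0,0]},
  {"grip":0,"xyz":[-1,0,26],"angular":[0,0,0]},
])

```text
time_s: 12.85
tcp_pos: [0.5667, 0.0805, 0.2042]
ee_rot: [[-0.051, -0.999, -0.001], [-0.999, 0.051, -0.0], [0.0, 0.001, -1.0]]
wrist_force: [-0.4, 1.0, -1.1]
gripper_width: 0.268
gripper_force: 30.0
```

Call:
move_arm([
  {"grip":0,"xyz":[0,0,1],"angular":[0,0,0]},
  {"grip":0,"xyz":[0,0,2],"angular":[0,0,0]},
  {"grip":0,"xyz":[0,0,3],"angular":[0,0,0]},
  {"grip":0,"xyz":[0,0,4],"angular":[0,0,0]},
  {"grip":0,"xyz":[0,0,5],"angular":[0,0,0]},
  {"grip":0,"xyz":[0,0,5],"angular":[0,0,0]},
])

```text
time_s: 13.45
tcp_pos: [0.5677, 0.0807, 0.2024]
ee_rot: [[-0.05, -0.999, 0.003], [-0.999, 0.05, 0.0], [-0.0, -0.003, -1.0]]
wrist_force: [-3.2, 1.0, 9.5]
gripper_width: 0.269
gripper_force: 30.0
```

Call:
move_arm([
  {"grip":0,"xyz":[0,0,1],"angular":[0,0,0]},
  {"grip":0,"xyz":[0,0,2],"angular":[0,0,0]},
  {"grip":0,"xyz":[0,0,3],"angular":[0,0,0]},
  {"grip":0,"xyz":[0,0,3],"angular":[0,0,0]},
])

```text
time_s: 13.85
tcp_pos: [0.5682, 0.0806, 0.2009]
ee_rot: [[-0.05, -0.999, 0.006], [-0.999, 0.05, 0.0], [-0.0, -0.005, -1.0]]
wrist_force: [-3.5, 0.4, 13.5]
gripper_width: 0.266
gripper_force: 30.0
```

Call:
move_arm([
  {"grip":0,"xyz":[0,0,1],"angular":[0,0,0]},
  {"grip":0,"xyz":[0,0,2],"angular":[0,0,0]},
  {"grip":0,"xyz":[0,0,3],"angular":[0,0,0]},
  {"grip":0,"xyz":[0,0,3],"angular":[0,0,0]},
])

```text
time_s: 14.25
tcp_pos: [0.5664, 0.0804, 0.1927]
ee_rot: [[-0.051, -0.999, -0.001], [-0.999, 0.051, -0.0], [0.0, 0.001, -1.0]]
wrist_force: [0.4, -0.5, -2.5]
gripper_width: 0.269
gripper_force: 30.0
```

The force peaked at 13.5 N and then dropped at the click. Now I squeeze the seal.

Call:
move_arm([
  {"grip":0,"xyz":[0,0,1],"angular":[0,0,0]},
  {"grip":0,"xyz":[0,0,2],"angular":[0,0,0]},
  {"grip":0,"xyz":[0,0,3],"angular":[0,0,0]},
  {"grip":0,"xyz":[0,0,4],"angular":[0,0,0]},
  {"grip":0,"xyz":[0,0,5],"angular":[0,0,0]},
  {"grip":0,"xyz":[0,0,5],"angular":[0,0,0]},
  {"grip":0,"xyz":[0,0,5],"angular":[0,0,0]},
])

```text
time_s: 14.95
tcp_pos: [0.5668, 0.0803, 0.1896]
ee_rot: [[-0.051, -0.999, 0.0], [-0.999, 0.051, -0.0], [0.0, -0.0, -1.0]]
wrist_force: [-2.7, -1.5, 6.4]
gripper_width: 0.269
gripper_force: 30.0
```

Call:
move_arm([
  {"grip":0,"xyz":[0,0,1],"angular":[0,0,0]},
  {"grip":0,"xyz":[0,0,2],"angular":[0,0,0]},
  {"grip":0,"xyz":[0,0,3],"angular":[0,0,0]},
  {"grip":0,"xyz":[0,0,4],"angular":[0,0,0]},
  {"grip":0,"xyz":[0,0,4],"angular":[0,0,0]},
  {"grip":0,"xyz":[0,0,4],"angular":[0,0,0]},
  {"grip":0,"xyz":[0,0,4],"angular":[0,0,0]},
])

```text
time_s: 15.65
tcp_pos: [0.5669, 0.0803, 0.1876]
ee_rot: [[-0.05, -0.999, 0.002], [-0.999, 0.05, -0.001], [0.0, -0.002, -1.0]]
wrist_force: [-6.3, 0.6, 14.8]
gripper_width: 0.268
gripper_force: 30.0
```

```bash
python3 - <<'E'
from h import *
for k in range(3):
    i,*_=cap('side'); s=r.sense(); print(s['tcp_pos'],s['wrist_force'],s['gripper_width'],s['gripper_force'])
m=i[220:370,210:350].max(2)
a=cv2.imread('pics/side0.png')[220:370,210:350].max(2)
# handle outer end must coincide with its place at the start
f=lambda g:[np.round(x,1) for x in np.argwhere(g[55:80,50:85]<50).mean(0)]
print(f(m),f(a))
E
```

```text
[0.56686252 0.08032412 0.18763126] [-5.99596667 -0.04488109 14.0915037 ] 0.26380328453241786 30.023620426654816
[0.56686612 0.08033284 0.18763093] [-6.35280622 -0.08651665 14.85878603] 0.2642443280788067 30.02349615097046
[0.56687202 0.08032729 0.1876385 ] [-7.48637046 -0.06602634 14.82981487] 0.2634001481587149 30.02355694770813
[np.float64(7.7), np.float64(22.6)] [np.float64(7.8), np.float64(22.7)]
```

It holds steady at about 15 N down, with the seal squeezed about 4 mm and the lever back at its starting place. Hand in.

```bash
python3 -c "
from station import r
print(r.finish_job())"
```

```text
the job is handed in; nothing more can be done
None
```

I pumped the lever to its stop and it sprang back up. The black snap cap then clicked onto the stud, and the job was handed in with the arm still pressing it down at about 15 N; the hand-in call returned no verdict.

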